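# Draw a turned handle from its light stand

### The arm

A 6-joint arm with a two-finger parallel gripper is mounted at the origin on the work surface. World frame = base frame: x ahead of the robot, y to its left, z up, the work surface at z = 0. Lengths are in m, angles in degrees, forces in N, time in s.
With the tool pointing down it reaches from about 0.3 to 0.75 m from the base axis. Payload 8.5 kg.
Tool frame: the origin (TCP) lies between the finger pads; the fingertips stand 17 mm ahead of it and the grasp point (between the pads) lies 2 mm behind it; z points along the fingers, y is the direction in which the jaws open and shut (so a half turn about z gives the same grasp; the last joint's range is limited). The gripper opens to 85 mm and grips with 20 to 120 N. Pads are 22 mm wide; open, the fingers measure 114 mm over their backs; the gripper's body (76 mm by 85 mm) begins 54 mm behind the grasp point. The pads swing forward as they close: fully open they stand 13 mm farther back than shut.
Start: joints at [61.461, 21.807, 74.336, -0, 83.858, -12.336], TCP at [0.153, 0.528, 0.248] pointing down, gripper open.
Joint ranges: [-178.18, 178.18], [-50.72, 133.34], [12.68, 142.11], [-81.47, 261.47], [9.98, 163.14], [-165.26, 165.26]. Speed limits (degrees/s): [136.94, 136.94, 180, 180, 180, 180].

### API

Orientations are given as a 3x3 rotation matrix whose columns are the frame's x, y, z axes.
In Python, from rig import readout, eyes, env gives the robot as it stands.
- The arm moves only by the tool arm_command, never from a script. Its argument "rows" is text: rows parted by semicolons, each of 7 numbers parted by spaces: the closure, from 0 (fully open) to 1 (shut), then the shift along the tool's x, y, z in mm, then the turn, a rotation vector about the tool's x, y, z in degrees. In form: grip dx dy dz rx ry rz; .... A call has 1 to 5 rows; each row shifts and turns the commanded pose from where the row before left it, along the tool's axes as they then stand; what a row does not reach is not made up. A row lasts 1/12 s, in which the tool goes at most 41.7 mm and 7.16 degrees, less where a joint would pass 70% of its speed; a pose out of reach is approached as far as the arm can. A call with a gripper value outside its range is refused whole. The fingers move at their own pace and stop on an object; "squeeze" is the grip in N (left out, the last holds). Time passes only in rows, so rows that do not move let the fingers close. It gives the time, the measured TCP pose, the force and the opening at its end, in the units of the state.
- readout.observe(): the state, without advancing time (a new reading comes with each control period).
- eyes.get_image(name): name is "side" or "top" or "wrist"; returns the picture (384x512x3 uint8, red, green, blue); there is no depth.
- eyes.camera_model(name): a dict with "mtx" (3x3 intrinsics, pixels), "view" (4x4, takes a point from world to camera coordinates). Camera axes: x right, y up, looking along -z (the intrinsics and any distortion apply to the point x, -y, -z); pixel columns grow to the right and rows downward; lengths in m; the calibration is good to about 2 mm. A picture is of the moment at which its call begins: read the wrist's pose just before it. camera_model takes no time and is no camera call; for the wrist camera it gives the pose at the moment of the call.
- env.close_job(): hands the job in, once; it reports no verdict.
The state is a dict: "time_s": time; "q": joint angles; "qvel": joint speeds; "joint_efforts": joint torques, N m; "position": TCP position; "tool_rot": TCP orientation; "ft_force": force on the tool from outside, world axes, zero at the start; "wrist_torque": the same for the moment, N m; "grip_width": finger opening in m.
Only numpy, scipy, OpenCV 4.12 (cv2) and the standard library are available. Lean on these libraries where they do the work, as an engineer would, in place of code of your own. Each camera call takes 0.05 s, during which the arm holds its last target. There are 200 camera calls.

### The job

Pull the shorter of the two turned tool handles straight up out of its light wooden stand, without tipping the stand, lifting it along or dragging it away, and stand the handle upright in the empty half of the low plywood tray. Leave the taller handle in its own stand undisturbed.

Things in the scene. Friction and masses are not known exactly. Their poses are not given: they have to be found in the camera images.
- handle: Shorter turned tool handle, pale wood, round, 130 mm tall, 0.08-0.15 kg, butt down in its stand. Origin: centre of its flat butt; z up its axis. From the butt: 40 mm diameter to 52 mm, 41 at 58 mm, narrowing to 30 mm at 74 mm, straight 30 mm from 74 to 115 mm (grip here), brass ferrule 24 mm to the top. 2 mm play all round in the socket; it must rise over 45 mm to be clear.
- stand: Light loose dark-wood stand (about 70 g) holding the shorter handle: round foot 72 mm across, 6 mm thick, with an upright tube, 54 mm outer and 44 mm inner diameter, rim 51 mm above the bench. Origin: centre of its underside on the bench; z up the socket. The handle's butt rests on the foot, 6 mm above the bench. A twin stand holds the taller handle; the two may swap places.
- tray_spot (a point): Floor centre of the empty half of the low plywood tray (fixed to the bench), 6 mm above the bench. x, y along the tray's sides: this half is 128 mm inside along x, about 120 mm along y; rim and partition 20 mm above the bench. The other half, towards -y, holds two small wooden drawer knobs, 36 mm tall.
- tall_handle: The taller, slimmer handle, pale wood, 185 mm tall, same 40 mm butt, 25 mm diameter above 90 mm, brass ferrule on top, in a twin of the stand. Origin: centre of its butt; z up. It stays where it is. Its top is 191 mm above the bench; the two handles are at least 120 mm apart.
Things that resemble listed ones, but are neither listed nor needed, are in the scene too. Leave any blue or purple look-alike of the handle alone.

How it is judged:
By the outcome, as a careful person would: the job done as asked, in the order asked, and still so for the second after the job is handed in, with the robot touching nothing.
It also fails if it takes over 42 s, if anything falls off the work surface, if the arm or the gripper's body presses on something with over 40 N, if the wrist force passes 120 N, or if a joint passes its speed limit or range.

## Working session

There is one attempt and no reset: what is moved stays moved. The work goes in short steps, Python scripts to look and compute and a tool call to move; the robot and the scene stay as the last step left them, time stands still between calls to the robot, and variables do not carry over. Pictures are saved under pics/ and viewed, about 8 in all and at most 12, crops included, and the job is handed in when it is done.

Besides the shell and the picture viewer there is one more tool, called after "Request:" as name(argument=value, ...), one argument or row to a line, values as JSON. arm_command: Moves the arm, as the interface text tells. Its arguments: {"type":"object","properties":{"rows":{"type":"string"},"squeeze":{"type":"number"}},"required":["rows"]}

```bash
ls; mkdir -p pics
python3 - <<'E'
from rig import readout, eyes, env
import cv2,numpy as np
s=readout.observe();print(s)
for n in("top","side"):
    im=eyes.get_image(n);cv2.imwrite(f"pics/{n}0.png",cv2.resize(im[:,:,::-1],(800,600)))
    m=eyes.camera_model(n);print(n,m)
E
```

```text
pics
{'time_s': 0.0, 'q': array([ 6.14616373e+01,  2.18409910e+01,  7.43865799e+01,  7.76762454e-05,
        8.38556532e+01, -1.23342260e+01]), 'qvel': array([-0.00399063,  0.08658152,  0.04251496, -0.03456482, -0.06585264,
        0.02616361]), 'joint_efforts': array([ 2.41075519e-03, -4.48459697e+01, -2.31280249e+01, -7.66015160e-05,
        4.75862733e-03, -1.00290822e-05]), 'position': array([0.15333874, 0.52791117, 0.24770099]), 'tool_rot': array([[-9.60273391e-01,  2.79060085e-01, -6.95128289e-04],
       [ 2.79060776e-01,  9.60272595e-01, -1.27540395e-03],
       [ 3.11598312e-04, -1.41871951e-03, -9.99998945e-01]]), 'ft_force': array([-0.37794046,  0.26323361,  0.11953841]), 'wrist_torque': array([ 0.00520491, -0.01775326,  0.00259976]), 'grip_width': 0.08525340093638947}
top {'mtx': array([[388.76716519,   0.        , 257.16026183],
       [  0.        , 388.76716519, 195.72180291],
       [  0.        ,   0.        ,   1.        ]]), 'view': array([[-0.01243543, -0.99985015,  0.01204291,  0.03811828],
       [ 0.98319422, -0.01003268,  0.18228676, -0.49063062],
       [-0.18213863,  0.01410734,  0.98317166, -0.74001758],
       [ 0.        ,  0.        ,  0.        ,  1.        ]])}
side {'mtx': array([[392.05659062,   0.        , 258.38759967],
       [  0.        , 392.05659062, 191.47459484],
       [  0.        ,   0.        ,   1.        ]]), 'view': array([[ 8.71660680e-01, -4.90109203e-01, -7.92416029e-04,
        -4.25178816e-01],
       [ 3.06938448e-01,  5.44629033e-01,  7.80492156e-01,
        -2.20715853e-01],
       [-3.82094816e-01, -6.80567546e-01,  6.25165072e-01,
        -5.94310705e-01],
       [ 0.00000000e+00,  0.00000000e+00,  0.00000000e+00,
         1.00000000e+00]])}
```

View pics/top0.png

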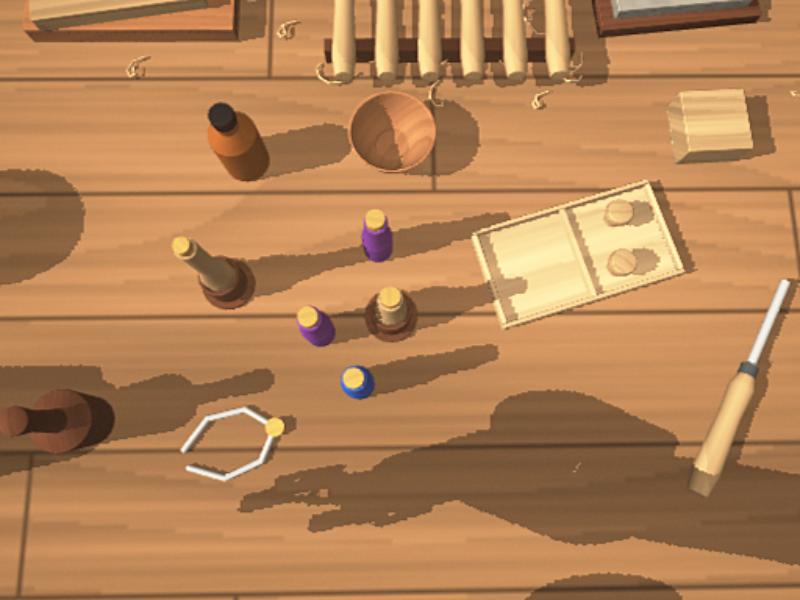

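View pics/side0.png

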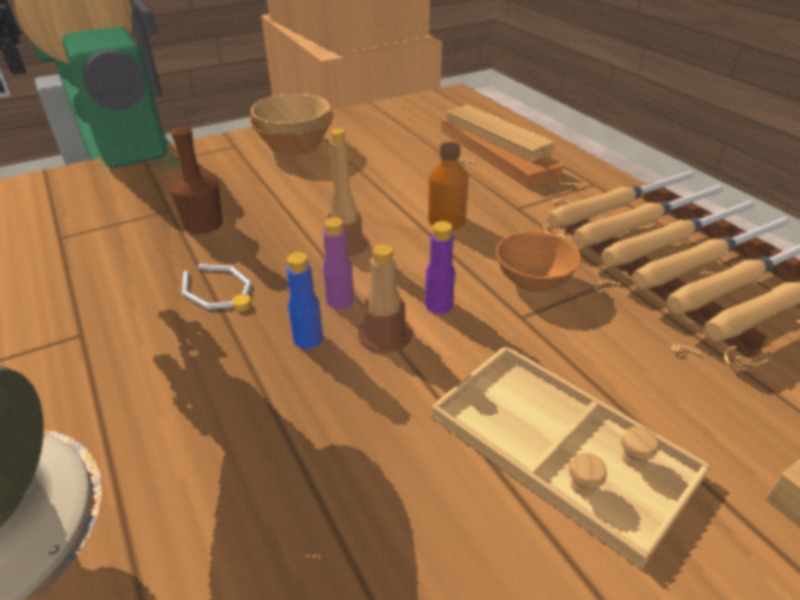

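The pictures show the short handle at top-view (390,298) and side-view (383,252). Purple look-alikes are at top (376,220) and (310,318), and a blue one at (355,378). The tall handle's top is at (184,246). The tray's empty half has top-view corners at about (473,236), (567,207), (595,295) and (504,327).

```bash
cat > h.py <<'E'
from rig import readout, eyes, env
import cv2,numpy as np
def P(n,m=None):
    m=m or eyes.camera_model(n); V=np.diag([1,-1,-1,1])@m["view"]; return m["mtx"],V
def onz(n,uv,z,s=.64,m=None):
    K,V=P(n,m);R,t=V[:3,:3],V[:3,3];c=-R.T@t
    d=R.T@np.linalg.inv(K)@np.array([uv[0]*s,uv[1]*s,1]);return c+d*(z-c[2])/d[2]
def tri(a,b,s=.64):
    Ms=[(lambda k,v:k@v[:3])(*P(n)) for n in("top","side")]
    X=cv2.triangulatePoints(*Ms,np.array(a,float)*s,np.array(b,float)*s);return (X[:3]/X[3]).ravel()
E
python3 - <<'E'
from h import *
np.set_printoptions(precision=4,suppress=True)
for k,a,b in[("handle",(390,297),(383,251)),("purA",(376,219),(442,229)),("purB",(309,316),(334,224)),("blue",(354,377),(298,260)),("tall",(183,245),(338,133))]:
    print(k,tri(a,b))
print("handle@.136",onz("top",(390,297),.136),onz("side",(383,251),.136))
print("tall@.191",onz("top",(183,245),.191))
c=[onz("top",p,.02) for p in[(473,236),(650,182),(685,270),(504,327),(567,207),(595,295)]];print(np.array(c))
c=[onz("side",p,.02) for p in[(434,408),(507,350),(707,467),(648,566)]];print("side",np.array(c))
s=readout.observe();R=s["tool_rot"];print(eyes.camera_model("wrist"))
E
```

```text
handle [0.4857 0.0471 0.1323]
purA [0.5805 0.0634 0.1252]
purB [0.4646 0.1408 0.126 ]
blue [0.3944 0.0889 0.1253]
tall [0.5329 0.268  0.1865]
handle@.136 [0.4845 0.0472 0.136 ] [0.4836 0.0422 0.136 ]
tall@.191 [0.532  0.2663 0.191 ]
[[ 0.5915 -0.0662  0.02  ]
 [ 0.6676 -0.3158  0.02  ]
 [ 0.5411 -0.3525  0.02  ]
 [ 0.4656 -0.1031  0.02  ]
 [ 0.632  -0.1975  0.02  ]
 [ 0.5078 -0.2275  0.02  ]]
side [[ 0.4653 -0.1091  0.02  ]
 [ 0.5933 -0.0733  0.02  ]
 [ 0.6662 -0.3126  0.02  ]
 [ 0.5344 -0.3582  0.02  ]]
{'mtx': array([[307.7552,   0.    , 257.8848],
       [  0.    , 307.7552, 191.2001],
       [  0.    ,   0.    ,   1.    ]]), 'view': array([[ 0.2787,  0.9604, -0.0018, -0.5491],
       [-0.914 ,  0.2647, -0.3074,  0.0397],
       [-0.2947,  0.0873,  0.9516, -0.3797],
       [ 0.    ,  0.    ,  0.    ,  1.    ]])}
```

Request:
arm_command(
  rows="0 -30 -25 -6 0 0 0;0 -30 -25 -6 0 0 0;0 -30 -25 -6 0 0 0;0 -30 -25 -6 0 0 0;0 -30 -25 -6 0 0 0",
)

```text
time_s: 0.52
position: [0.263, 0.3646, 0.2783]
tool_rot: [[-0.96, 0.278, -0.0], [0.278, 0.96, -0.0], [0.0, -0.0, -1.0]]
ft_force: [1.7, 0.2, 0.1]
grip_width: 0.0857
```

Request:
arm_command(
  rows="0 -30 -25 0 0 0 0;0 -30 -25 0 0 0 0;0 -30 -25 0 0 0 0;0 -30 -25 0 0 0 0;0 -30 -25 0 0 0 0",
)

```text
time_s: 0.93
position: [0.3723, 0.2026, 0.2783]
tool_rot: [[-0.96, 0.279, -0.0], [0.279, 0.96, 0.0], [0.0, -0.0, -1.0]]
ft_force: [1.4, 0.3, 0.1]
grip_width: 0.0857
```

Request:
arm_command(
  rows="0 -30 -25 0 0 0 0;0 -30 -25 0 0 0 0;0 -30 -25 0 0 0 0;0 -30 -25 0 0 0 0;0 -30 -25 0 0 0 0",
)

```text
time_s: 1.35
position: [0.4815, 0.0405, 0.2781]
tool_rot: [[-0.96, 0.279, -0.0], [0.279, 0.96, 0.0], [0.0, -0.0, -1.0]]
ft_force: [-0.0, 0.4, 0.0]
grip_width: 0.0854
```

Request:
arm_command(
  rows="0 0 0 0 0 0 6;0 0 0 0 0 0 6;0 0 0 0 0 0 6;0 0 0 0 0 0 0;0 0 0 0 0 0 0",
)

```text
time_s: 1.77
position: [0.4808, 0.0425, 0.2781]
tool_rot: [[-0.829, 0.56, -0.001], [0.56, 0.829, 0.0], [0.0, -0.0, -1.0]]
ft_force: [-0.3, 0.6, -0.4]
grip_width: 0.0855
```

Run:
```python
from h import *
np.set_printoptions(precision=4,suppress=True)
s=readout.observe();R=s["tool_rot"];print(s["time_s"],s["position"],R,s["q"])
m=eyes.camera_model("wrist");im=eyes.get_image("wrist")
cv2.imwrite("pics/w1.png",cv2.resize(im[:,:,::-1],(800,600),interpolation=cv2.INTER_CUBIC))
K,V=P("wrist",m)
for p in[(.4845,.046,.136),(.4845,.046,.051),(.549,-.15,.006)]:
    x=K@(V@np.r_[p,1])[:3];print(x[:2]/x[2]/.64)
np.savez("w1.npz",**m)
```

```text
1.7667 [0.4808 0.0425 0.2781] [[-0.8288  0.5596 -0.0005]
 [ 0.5596  0.8288  0.    ]
 [ 0.0005 -0.0003 -1.    ]] [ -9.0388  13.7666  81.2273  -0.0024  85.0359 -65.012 ]
[412.2239 288.6176]
[410.2332 255.9507]
[274.4458 414.9484]
```

View pics/w1.png

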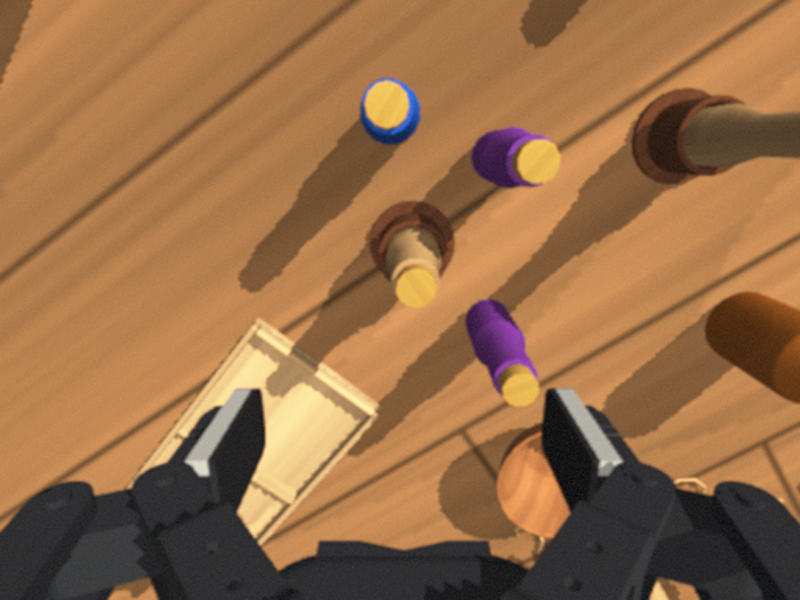

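The wrist view shows the handle's ferrule at (416,287), against a predicted (412,289). The stand rim is centred near (412,247). Jaws lie between the look-alikes.

Run:
```python
from h import *
np.set_printoptions(precision=4,suppress=True)
m=dict(np.load("w1.npz"));s=readout.observe();R=s["tool_rot"]
p=onz("wrist",(416,287),.136,m=m);print(p,"ring",onz("wrist",(412,240),.006,m=m))
for q in(p,(p+[.4845,.046,.136])/2):
    print((R.T@(np.r_[q[:2],.104]-s["position"])*1000))
```

```text
[0.4849 0.0484 0.136 ] ring [0.4829 0.0496 0.006 ]
[ -0.1976   7.1214 174.1877]
[ -0.6863   6.0318 174.1878]
```

Request:
arm_command(
  rows="0 0 7 25 0 0 0;0 0 0 25 0 0 0;0 0 0 25 0 0 0;0 0 0 15 0 0 0;0 0 0 0 0 0 0",
)

```text
time_s: 2.23
position: [0.4835, 0.0486, 0.1856]
tool_rot: [[-0.829, 0.56, -0.006], [0.56, 0.829, 0.001], [0.005, -0.003, -1.0]]
ft_force: [-0.4, 0.4, -0.6]
grip_width: 0.0856
```

Run:
```python
from h import *
np.set_printoptions(precision=4,suppress=True)
s=readout.observe();print(s["position"])
m=eyes.camera_model("wrist");im=eyes.get_image("wrist")
cv2.imwrite("pics/w2.png",cv2.resize(im[:,:,::-1],(800,600),interpolation=cv2.INTER_CUBIC))
K,V=P("wrist",m)
for p in[(.4847,.0475,.136)]:
    x=K@(V@np.r_[p,1])[:3];print(x[:2]/x[2]/.64)
np.savez("w2.npz",**m)
```

```text
[0.4835 0.0486 0.1856]
[403.4795 357.5713]
```

View pics/w2.png

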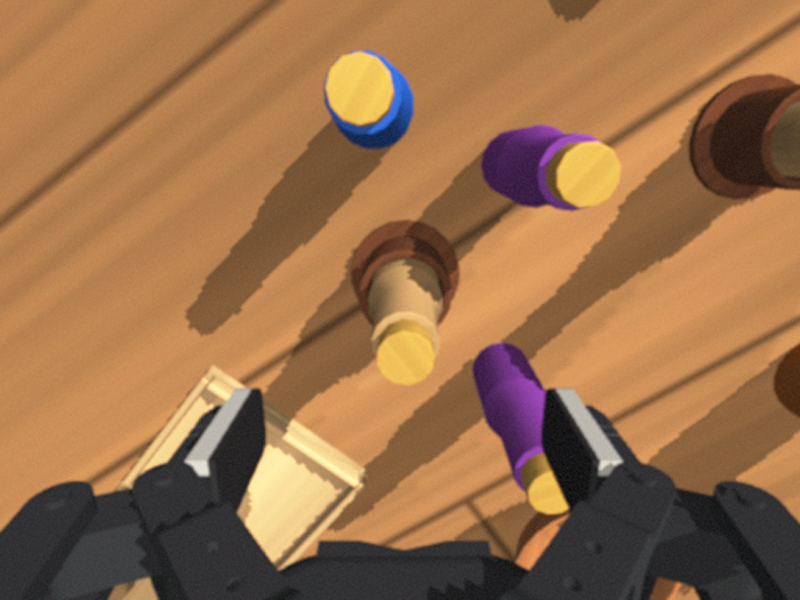

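The handle's top at (405,353) is centred between the pads at x of about 404. Descending onto it now.

Request:
arm_command(
  rows="0 0 0 20 0 0 0;0 0 0 20 0 0 0;0 0 0 20 0 0 0;0 0 0 20 0 0 0;0 0 0 0 0 0 0",
)

```text
time_s: 2.7
position: [0.4842, 0.0484, 0.1068]
tool_rot: [[-0.828, 0.561, -0.003], [0.561, 0.828, 0.0], [0.003, -0.002, -1.0]]
ft_force: [-1.3, 0.6, -0.8]
grip_width: 0.0853
```

Request:
arm_command(
  rows="0 0 0 0 0 0 0;0 0 0 0 0 0 0",
)

```text
time_s: 2.87
position: [0.4858, 0.0482, 0.11]
tool_rot: [[-0.827, 0.561, 0.003], [0.561, 0.827, -0.0], [-0.003, 0.001, -1.0]]
ft_force: [-0.2, 0.0, -0.2]
grip_width: 0.0852
```

Run:
```python
from h import *
np.set_printoptions(precision=4,suppress=True)
s=readout.observe();print(s["position"],s["ft_force"])
m=eyes.camera_model("wrist");im=eyes.get_image("wrist")
cv2.imwrite("pics/w3.png",cv2.resize(im[:,:,::-1],(800,600),interpolation=cv2.INTER_CUBIC))
K,V=P("wrist",m)
for p in[(.4847,.0475,.136)]:
    x=K@(V@np.r_[p,1])[:3];print(x[:2]/x[2]/.64)
R=s["tool_rot"];print(R, R.T@(np.array([.4847,.0475,.136])-s["position"]))
```

```text
[0.4858 0.0482 0.11  ] [-0.2063  0.001  -0.1645]
[399.2578 479.0743]
[[-0.8275  0.5615  0.0028]
 [ 0.5615  0.8275 -0.0004]
 [-0.0025  0.0012 -1.    ]] [ 0.0005 -0.0012 -0.026 ]
```

View pics/w3.png

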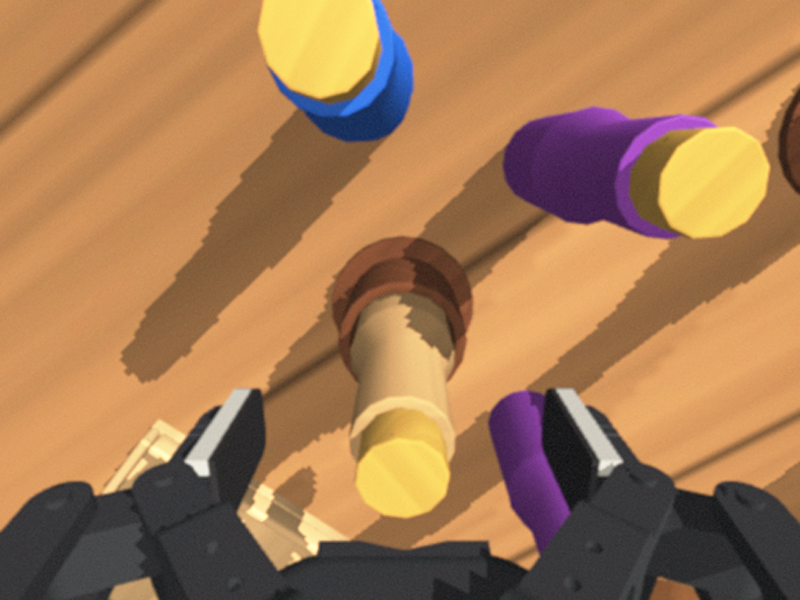

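Ferrule at (402,475), centred between the pads (about 404), and 2 mm high. I'll lower 6 mm and close gently.

Request:
arm_command(
  rows="0 0 0 6 0 0 0;0 0 0 0 0 0 0;0.3 0 0 0 0 0 0;0.45 0 0 0 0 0 0;0.55 0 0 0 0 0 0",
  squeeze=30,
)

```text
time_s: 3.33
position: [0.485, 0.0483, 0.1025]
tool_rot: [[-0.827, 0.562, 0.0], [0.562, 0.827, -0.0], [-0.0, 0.0, -1.0]]
ft_force: [1.1, 0.7, -0.7]
grip_width: 0.0516
```

Request:
arm_command(
  rows="0.65 0 0 0 0 0 0;0.75 0 0 0 0 0 0;0.9 0 0 0 0 0 0;1 0 0 0 0 0 0;1 0 0 0 0 0 0",
  squeeze=30,
)

```text
time_s: 3.75
position: [0.485, 0.0483, 0.1025]
tool_rot: [[-0.827, 0.562, 0.0], [0.562, 0.827, -0.0], [-0.0, 0.0, -1.0]]
ft_force: [-0.4, -0.1, 3.7]
grip_width: 0.0286
```

Request:
arm_command(
  rows="1 0 0 0 0 0 0;1 0 0 0 0 0 0;1 0 0 0 0 0 0;1 0 0 0 0 0 0",
  squeeze=40,
)

```text
time_s: 4.08
position: [0.485, 0.0483, 0.1025]
tool_rot: [[-0.827, 0.562, 0.0], [0.562, 0.827, -0.0], [-0.0, 0.0, -1.0]]
ft_force: [-0.6, 0.8, 5.9]
grip_width: 0.0288
```

Request:
arm_command(
  rows="1 0 0 -2 0 0 0;1 0 0 -3 0 0 0;1 0 0 -3 0 0 0;1 0 0 -3 0 0 0;1 0 0 0 0 0 0",
)

```text
time_s: 4.5
position: [0.4851, 0.0482, 0.1138]
tool_rot: [[-0.827, 0.562, 0.001], [0.562, 0.827, -0.0], [-0.001, 0.0, -1.0]]
ft_force: [0.7, 0.7, -1.7]
grip_width: 0.0281
```

Run:
```python
from h import *
np.set_printoptions(precision=4,suppress=True)
s=readout.observe();print(s["position"],s["ft_force"],s["wrist_torque"])
a=eyes.get_image("side")[110:270,150:350,::-1];b=eyes.get_image("top")[100:260,180:380,::-1]
cv2.imwrite("pics/l1.png",cv2.resize(np.hstack([a,b]),(800,320),interpolation=cv2.INTER_CUBIC))
```

```text
[0.4851 0.0482 0.1138] [ 0.7222  0.7185 -1.6773] [ 0.0177 -0.0428 -0.0081]
```

View pics/l1.png

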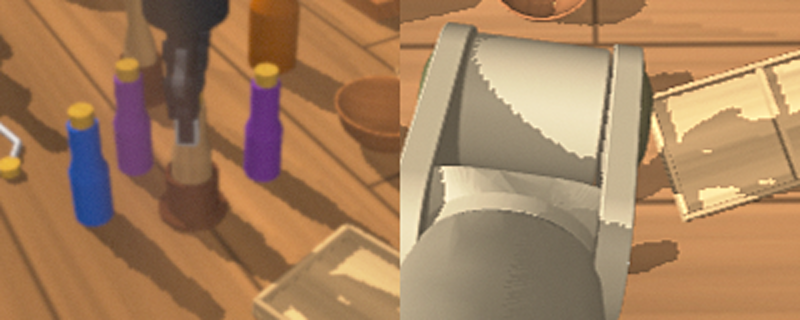

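The stand's foot bottom is still at side (384,350), so it has not moved. I'll keep lifting slowly.

Request:
arm_command(
  rows="1 0 0 -5 0 0 0;1 0 0 -5 0 0 0;1 0 0 -5 0 0 0;1 0 0 -5 0 0 0;1 0 0 -5 0 0 0",
)

```text
time_s: 5.02
position: [0.485, 0.0482, 0.139]
tool_rot: [[-0.827, 0.562, 0.0], [0.562, 0.827, -0.0], [-0.0, 0.0, -1.0]]
ft_force: [0.4, 0.4, -1.1]
grip_width: 0.0283
```

Request:
arm_command(
  rows="1 0 0 -4 0 0 0;1 0 0 -4 0 0 0;1 0 0 0 0 0 0",
)

```text
time_s: 5.27
position: [0.4852, 0.0482, 0.1472]
tool_rot: [[-0.827, 0.562, 0.001], [0.562, 0.827, -0.0], [-0.001, 0.001, -1.0]]
ft_force: [0.0, -0.4, -1.9]
grip_width: 0.0284
```

Run:
```python
from h import *
np.set_printoptions(precision=4,suppress=True)
s=readout.observe();print(s["position"],s["ft_force"],s["wrist_torque"])
a=eyes.get_image("side")[110:270,170:330,::-1]
cv2.imwrite("pics/l2.png",cv2.resize(a,(560,560),interpolation=cv2.INTER_CUBIC))
```

```text
[0.4852 0.0482 0.1472] [ 0.0119 -0.4377 -1.8631] [ 0.0021 -0.0002  0.0039]
```

View pics/l2.png

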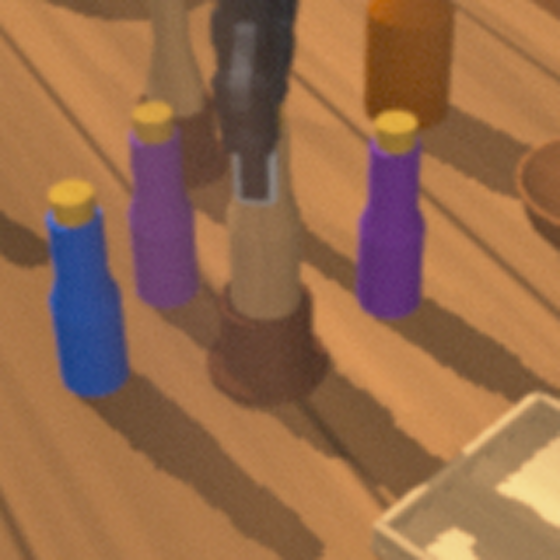

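The handle is nearly out and the stand is still flat on the bench at (268,385). Next I'll lift clear and carry it over the tray.

Request:
arm_command(
  rows="1 0 0 -6 0 0 0;1 0 0 -8 0 0 0;1 0 0 -10 0 0 0;1 0 0 -10 0 0 0;1 0 0 -6 0 0 0",
)

```text
time_s: 5.73
position: [0.4852, 0.0482, 0.1878]
tool_rot: [[-0.827, 0.562, 0.002], [0.562, 0.827, -0.0], [-0.001, 0.001, -1.0]]
ft_force: [-0.2, 0.0, -1.2]
grip_width: 0.0283
```

Request:
arm_command(
  rows="1 -10 -8 0 0 0 0;1 -17 -13 0 0 0 0;1 -20 -16 0 0 0 0;1 -20 -16 0 0 0 0;1 -20 -16 0 0 0 0",
)

```text
time_s: 6.15
position: [0.5183, -0.0595, 0.1861]
tool_rot: [[-0.827, 0.562, -0.0], [0.562, 0.827, -0.0], [0.0, -0.0, -1.0]]
ft_force: [1.0, 0.1, -2.1]
grip_width: 0.0282
```

Request:
arm_command(
  rows="1 -20 -16 0 0 0 0;1 -20 -16 0 0 0 0;1 -20 -16 0 0 0 0;1 -12 -9 0 0 0 0;1 -5 -2 0 0 0 0",
)

```text
time_s: 6.57
position: [0.5488, -0.1523, 0.1858]
tool_rot: [[-0.826, 0.564, -0.0], [0.564, 0.826, -0.0], [0.0, -0.0, -1.0]]
ft_force: [-0.5, -0.2, -1.8]
grip_width: 0.0287
```

Request:
arm_command(
  rows="1 0 0 15 0 0 0;1 0 0 15 0 0 0;1 0 0 15 0 0 0;1 0 0 10 0 0 0;1 0 0 0 0 0 0",
)

```text
time_s: 6.98
position: [0.5477, -0.1488, 0.1294]
tool_rot: [[-0.827, 0.562, -0.004], [0.562, 0.827, 0.002], [0.004, -0.0, -1.0]]
ft_force: [0.0, 0.4, -1.3]
grip_width: 0.0282
```

Run:
```python
from h import *
np.set_printoptions(precision=4,suppress=True)
s=readout.observe();print(s["position"],s["ft_force"],s["wrist_torque"])
a=eyes.get_image("side")[110:370,150:470,::-1]
cv2.imwrite("pics/p1.png",cv2.resize(a,(738,600),interpolation=cv2.INTER_CUBIC))
K,V=P("side");x=K@(V@np.r_[s["position"][:2],.006,1])[:3];print((x[:2]/x[2]-[150,110])*2.307)
```

```text
[ 0.5477 -0.1488  0.1294] [ 0.037   0.3946 -1.3299] [-0.015   0.0074 -0.0408]
[412.0214 354.9227]
```

View pics/p1.png

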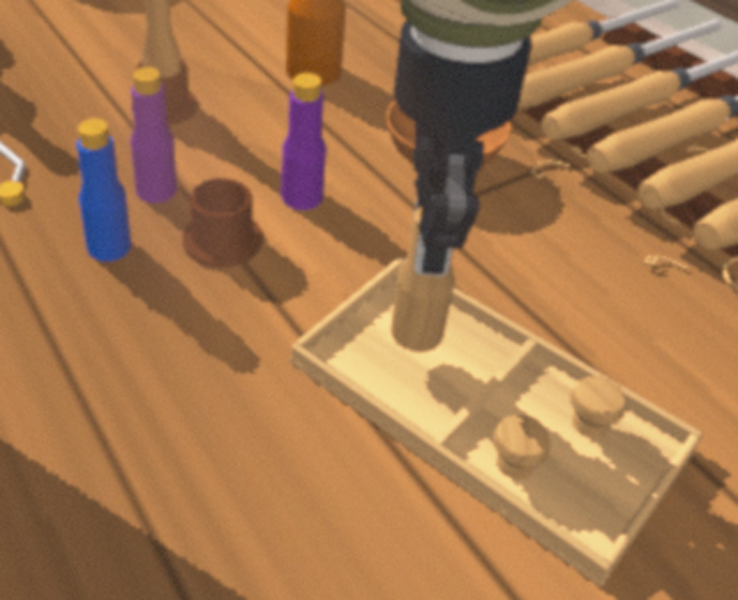

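The empty stand is upright at its place (223,235), and the handle hangs vertical over the middle of the empty half, with its butt at (418,335). Lowering it.

Request:
arm_command(
  rows="1 0 0 8 0 0 0;1 0 0 8 0 0 0;1 0 0 5 0 0 0;1 0 0 2 0 0 0;1 0 0 0 0 0 0",
)

```text
time_s: 7.45
position: [0.5484, -0.1497, 0.1078]
tool_rot: [[-0.827, 0.562, -0.001], [0.562, 0.827, 0.0], [0.001, -0.0, -1.0]]
ft_force: [0.7, 0.5, -1.9]
grip_width: 0.0283
```

Request:
arm_command(
  rows="1 0 0 1 0 0 0;1 0 0 1 0 0 0;1 0 0 0 0 0 0",
)

```text
time_s: 7.7
position: [0.5486, -0.1498, 0.1064]
tool_rot: [[-0.827, 0.562, 0.0], [0.562, 0.827, -0.0], [-0.0, 0.0, -1.0]]
ft_force: [-0.4, 0.2, -1.4]
grip_width: 0.0281
```

Request:
arm_command(
  rows="1 0 0 1 0 0 0;1 0 0 0 0 0 0",
)

```text
time_s: 7.87
position: [0.5486, -0.1498, 0.1053]
tool_rot: [[-0.827, 0.562, 0.0], [0.562, 0.827, 0.0], [-0.0, 0.0, -1.0]]
ft_force: [-0.1, 0.5, -0.8]
grip_width: 0.0281
```

Request:
arm_command(
  rows="1 0 0 1 0 0 0;1 0 0 0 0 0 0",
)

```text
time_s: 8.03
position: [0.5485, -0.1498, 0.1042]
tool_rot: [[-0.827, 0.562, -0.0], [0.562, 0.827, 0.0], [0.0, -0.0, -1.0]]
ft_force: [0.4, 0.5, -1.6]
grip_width: 0.0283
```

Request:
arm_command(
  rows="1 0 0 1 0 0 0;1 0 0 0 0 0 0;1 0 0 0 0 0 0",
)

```text
time_s: 8.28
position: [0.5486, -0.1498, 0.1033]
tool_rot: [[-0.827, 0.562, -0.0], [0.562, 0.827, 0.0], [0.0, -0.0, -1.0]]
ft_force: [0.3, -0.1, -0.9]
grip_width: 0.0284
```

Request:
arm_command(
  rows="1 0 0 0.5 0 0 0;1 0 0 0 0 0 0;1 0 0 0 0 0 0",
)

```text
time_s: 8.53
position: [0.5486, -0.1498, 0.1028]
tool_rot: [[-0.827, 0.562, -0.0], [0.562, 0.827, 0.0], [0.0, -0.0, -1.0]]
ft_force: [0.9, 0.1, -1.1]
grip_width: 0.0284
```

Request:
arm_command(
  rows="1 0 0 0.5 0 0 0;1 0 0 0 0 0 0;1 0 0 0 0 0 0",
)

```text
time_s: 8.78
position: [0.5486, -0.1498, 0.1026]
tool_rot: [[-0.827, 0.562, 0.0], [0.562, 0.827, -0.0], [-0.0, 0.0, -1.0]]
ft_force: [-0.9, 0.6, 2.4]
grip_width: 0.0284
```

Request:
arm_command(
  rows="1 0 0 0.5 0 0 0;1 0 0 0 0 0 0;1 0 0 0 0 0 0",
)

```text
time_s: 9.03
position: [0.5487, -0.1499, 0.1025]
tool_rot: [[-0.827, 0.562, 0.001], [0.562, 0.827, -0.001], [-0.001, 0.0, -1.0]]
ft_force: [-1.9, 1.6, 6.9]
grip_width: 0.0284
```

Contact with the floor. I'll ease back slightly and open slowly.

Request:
arm_command(
  rows="1 0 0 -0.5 0 0 0;1 0 0 0 0 0 0;0.63 0 0 0 0 0 0;0.6 0 0 0 0 0 0;0.55 0 0 0 0 0 0",
  squeeze=20,
)

```text
time_s: 9.45
position: [0.5485, -0.1498, 0.1021]
tool_rot: [[-0.827, 0.562, -0.0], [0.562, 0.827, 0.0], [0.0, -0.0, -1.0]]
ft_force: [0.3, 0.4, -0.0]
grip_width: 0.0388
```

Request:
arm_command(
  rows="0.5 0 0 0 0 0 0;0.4 0 0 0 0 0 0;0.3 0 0 0 0 0 0;0.2 0 0 0 0 0 0;0.1 0 0 0 0 0 0",
)

```text
time_s: 9.87
position: [0.5486, -0.1498, 0.1023]
tool_rot: [[-0.827, 0.562, -0.0], [0.562, 0.827, 0.0], [0.0, -0.0, -1.0]]
ft_force: [-0.1, 0.6, -0.4]
grip_width: 0.0766
```

Request:
arm_command(
  rows="0 0 0 0 0 0 0;0 0 0 0 0 0 0;0 0 0 0 0 0 0",
)

```text
time_s: 10.12
position: [0.5486, -0.1498, 0.1023]
tool_rot: [[-0.827, 0.562, -0.0], [0.562, 0.827, 0.0], [0.0, -0.0, -1.0]]
ft_force: [0.1, 0.5, -0.0]
grip_width: 0.0855
```

Request:
arm_command(
  rows="0 0 0 -10 0 0 0;0 0 0 -20 0 0 0;0 0 0 -25 0 0 0;0 0 0 -25 0 0 0;0 0 0 -25 0 0 0",
)

```text
time_s: 10.53
position: [0.5484, -0.1497, 0.2093]
tool_rot: [[-0.827, 0.562, 0.0], [0.562, 0.827, -0.0], [-0.0, 0.0, -1.0]]
ft_force: [0.6, 0.3, 0.0]
grip_width: 0.0857
```

Request:
arm_command(
  rows="0 0 0 -15 0 0 0;0 0 0 0 0 0 0;0 0 0 0 0 0 0;0 0 0 0 0 0 0",
)

```text
time_s: 10.87
position: [0.5481, -0.1496, 0.2215]
tool_rot: [[-0.827, 0.562, -0.001], [0.562, 0.827, 0.001], [0.002, -0.0, -1.0]]
ft_force: [1.5, -0.5, -0.5]
grip_width: 0.0855
```

Run:
```python
from h import *
s=readout.observe();print(s["time_s"],s["position"],s["ft_force"],s["grip_width"])
a=eyes.get_image("side")
cv2.imwrite("pics/f1.png",cv2.resize(a[:,:,::-1],(800,600),interpolation=cv2.INTER_CUBIC))
```

```text
10.8667 [ 0.5481497  -0.14958008  0.22145636] [ 1.47895734 -0.48627216 -0.45076636] 0.08548724160782269
```

View pics/f1.png

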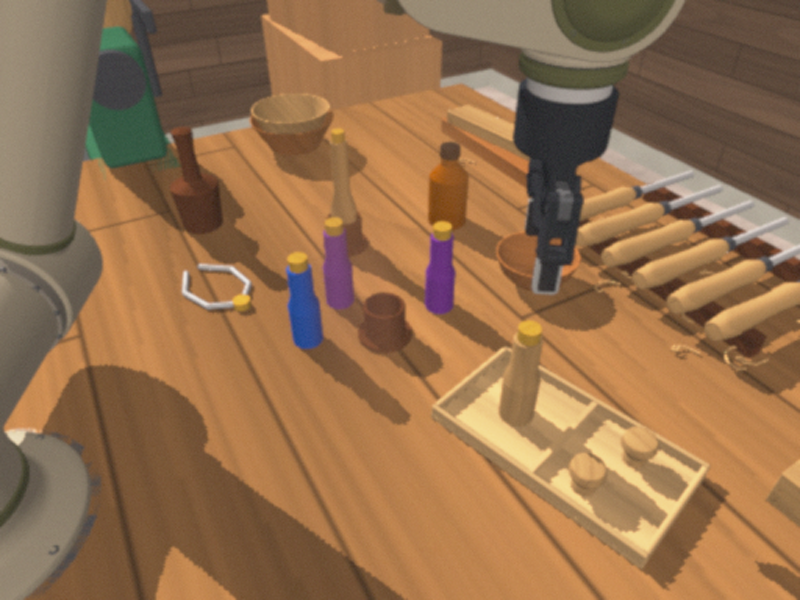

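The handle stands upright in the empty half, butt (518,415) and top (530,332). The gripper is clear above it. The stand is upright at its old place (385,325), and the tall handle and look-alikes are where they started.

```bash
python3 -c "
from rig import env;print(env.close_job())"
```

```text
the job is handed in; nothing more can be done
None
```

I pulled the shorter handle straight up out of its stand and set it upright near the middle of the tray's empty half. The job was handed in at about 11 s of the 42 s limit.

- **Stand:** the last side picture shows the empty stand upright at its original spot, and two pictures during the lift showed its foot staying on the bench.
- **Handle:** it was standing upright with the gripper open and clear, its tips about 70 mm above the handle's top. Contact with the tray floor came within 0.5 mm of the expected height.
- **Other objects:** the tall handle, the drawer knobs and the look-alikes had not visibly moved.
- **Forces:** the highest force read at the end of a move was about 7 N.
- **Disagreement between the cameras:** the top and side cameras differed by up to about 7 mm on the tray position and about 5 mm on the handle. I averaged them for the tray and used wrist pictures to centre the grasp. No check failed.

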